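Bleed the small air receiver

TASK

Bleed the small air receiver that is bolted to the bench: unscrew the tiny knurled lock nut on its bleed valve (counter-clockwise seen from above) all the way up to its stop. Then press the freed valve pin fully down, gently (the pin bends at 20 N), hold it down for about two seconds, and let it spring back up, leaving the nut unscrewed. Leave the filler plug and the other things on the bench alone.

Things in the scene. Friction and masses are not known exactly. Their poses are not given: they have to be found in the camera images.
- air_tank: Grey air receiver, a cylinder 100 mm in diameter and 220 mm long lying along its own y axis on two saddle feet, bolted down; it does not move. Origin on the bench under its middle, z up. Two fittings stand upright on its top line, 60 mm either side of the middle: the bleed valve and the filler plug; which is on which side varies.
- valve_boss: Foot of the bleed valve, fixed on the tank's top: a steel collar 30 mm wide and 8 mm high under a brass hexagon 23 mm across corners that ends 16 mm up. Origin on the valve's axis at the foot of the collar (113 mm above the bench), z up along the axis. A slim brass stem, 9 mm in diameter, rises from it, to 32 mm above the origin (nominal, see the points), with nut and pin on top.
- nut_nominal (a point): Drawing position of the centre of the tight lock nut, on the valve's axis 37 mm above the boss's origin. The knurled brass nut is 13.6 mm in diameter and 10 mm high. The stem is screwed into the boss to a depth nobody has measured: stem, nut and pin together truly stand up to 6 mm higher or lower than drawn, on the same axis; this point does not show it or follow the nut.
- pin_nominal (a point): Drawing position of the top of the unpressed steel pin, on the valve's axis 55 mm above the boss's origin, 13 mm over the tight nut. Its head is 8 mm in diameter and 8.5 mm high on a 5 mm rod. The true pin stands up to 6 mm higher or lower, as the nut does: feel for it. This point is fixed to the boss.
- filler_plug: The other fitting on the tank, to be left alone (do not push on it): a low brass hexagon plug with a domed top, 25 mm high and 30 mm wide at its steel foot; no slim stem. Origin at its foot, on its axis.
- lock_nut (a joint): Turn of the lock nut in rad, 0 = screwed tight onto the stem, growing as it is unscrewed (counter-clockwise from above), 5.0 = at its stop under the pin's head. It climbs the pin by 0.8 mm per rad (4 mm in all), so several regrasps are needed. It turns with about 0.05 N m of friction and stays where it is left. At the start 0 to 0.5.
- valve_pin (a joint): How far the valve pin is pressed in, in m: 0 = up, 0.004 = fully down on its hard stop. A spring pushes it up with 2 N at the top and 6 N fully down. The nut is carried by the pin and rests on the stem, so the pin can go down only by as much as the nut has been unscrewed (0.8 mm per rad).
- spanner: Bystander: combination spanner, 198 mm long, lying before the tank.
- big_nut: Bystander: large hexagon nut, 41 mm wide, 19 mm high, behind the tank.
- hex_bolt: Bystander: bolt, 94 mm long, lying behind the tank.
- screwdriver: Bystander: screwdriver, 172 mm long, lying to the right of the tank.
- tin: Bystander: round tin with a press lid, 70 mm wide, 64 mm high, at the right rear.
- oiler: Bystander: oil can with a long thin spout, 181 mm high, at the left rear.

How it is judged:
On the way, in this order (a step that is already met when the one before it is completed fails the run):
1. the lock nut is unscrewed to its stop (beyond 4.5 rad of 5.0) while the pin is up (pressed in less than 1 mm) (value of joint lock_nut above 4.5 rad and value of joint valve_pin below 0.001 m), for 0.2 s.
2. the freed pin is pressed in more than 3.2 mm of its 4 and held there for 1 s (value of joint valve_pin above 0.0032 m), for 1 s.
At the end, for the whole second after the job is handed in: The lock nut is still unscrewed (beyond 4.2 rad of 5.0) and the pin has sprung back up (pressed in less than 1 mm) (value of joint lock_nut above 4.2 rad and value of joint valve_pin below 0.001 m); the robot touches nothing.
It fails at once if the valve pin is loaded with more than 20 N (contact force between anything else and valve_pin_c0 above 20 N).
It fails at once if the filler plug is pushed with more than 5 N (contact force between anything else and filler_plug above 5 N).
It fails at once if a bystander is moved by more than 30 mm (distance of any of spanner, big_nut, hex_bolt, screwdriver, tin, oiler from where it was at the start of the episode above 0.03 m).
It also fails if it takes over 67 s, if anything falls off the work surface, if the arm or the gripper's body presses on something with over 40 N, if the wrist force passes 120 N, or if a joint passes its speed limit or range.

ROBOT

A 7-joint arm with a two-finger parallel gripper is mounted at the origin on a cart in front of the work surface, level with it; the furniture and walls round the work are solid. World frame = base frame: x ahead of the robot, y to its left, z up, the work surface at z = 0. Lengths are in m, angles in rad, forces in N, time in s.
With the tool pointing down it reaches from about 0.35 to 0.775 m from the base axis. Payload 3.1 kg.
Tool frame: the origin (TCP) lies on the centre line of the jaws, within the pads' length; the fingertips stand 19 mm ahead of it and the grasp point (between the pads) is the TCP; z points along the fingers, y is the direction in which the jaws open and shut (so a half turn about z gives the same grasp; the last joint's range is limited). The gripper opens to 85 mm and grips with 20 to 120 N. Pads are 22 mm wide; open, the fingers measure 114 mm over their backs; the gripper's body (76 mm by 85 mm) begins 54 mm behind the grasp point. The pads swing forward as they close: fully open they stand 13 mm farther back than shut.
Start: joints at [-1.359, 0.311, 0.014, 1.512, -0.004, 1.319, -0.027], TCP at [0.138, 0.532, 0.25] pointing down, gripper open.
Joint ranges: [-2.7, 2.7], [-0.3, 1.91], [-1.27, 1.3], [0.12, 2.57], [-1.44, 4.58], [0.2, 2.03], [-3.05, 3.05]. Speed limits (rad/s): [2.79, 2.79, 3.14, 3.14, 3.14, 3.14, 3.14].

INTERFACE

Orientations are given as a rotation vector (axis times angle).
In Python, from bench import get_obs, viewer, ticket gives the robot as it stands.
- The arm moves only by the shell command python3 -m crank 'ROWS' [FORCE]. ROWS is a JSON object of lists of equal length, an entry for each row: "fingers": the opening, from 0 (shut) to 1 (fully open); "translation": the shift along the tool's x, y, z in mm, a list of three; "delta_rot": the turn, a rotation vector about the tool's x, y, z in rad, a list of three. A call has exactly 8 rows; each row shifts and turns the commanded pose from where the row before left it, along the tool's axes as they then stand; what a row does not reach is not made up. A row lasts 1/10 s, in which the tool goes at most 50 mm and 8.59 degrees, less where a joint would pass 70% of its speed; a pose out of reach is approached as far as the arm can. A call with a gripper value outside its range is refused whole. The fingers move at their own pace and stop on an object; FORCE is the grip in N (left out, the last holds). Time passes only in rows, so rows that do not move let the fingers close, or fill a call up. It gives the time, the measured TCP pose, the force and the opening at its end, in the units of the state.
- get_obs(): the state, without advancing time (a new reading comes with each control period).
- viewer.snapshot(name): name is "scene" or "side" or "wrist"; returns (picture, depth): 384x512x3 uint8, blue, green, red; 384x512 float32, m along the optical axis (not along the pixel's ray), 0 where there is no reading.
- viewer.calibration(name): a dict with "K" (3x3 intrinsics, pixels), "extrinsics" (4x4, takes a point from camera to world coordinates). Camera axes: x right, y down, z forward; pixel columns grow to the right and rows downward; lengths in m; the calibration is good to about 2 mm. A picture is of the moment at which its call begins: read the wrist's pose just before it. calibration takes no time and is no camera call; for the wrist camera it gives the pose at the moment of the call.
- ticket.close_job(): hands the job in, once; it reports no verdict.
Trained networks look in the newest picture that a camera, given by its name, has taken for a name from the list of things; names that differ only in an ending like _2 or _b are one class to them, and where a whole thing is asked for, a point or a joint stands for the part that bears it (a point fixed in the world has none). Each returns a list of dicts, best first, with "confidence" (0 to 1); they miss things now and then, are a little off and sometimes report something else, mostly with a low value. They report only what shows in the picture. A call takes as long as a camera call.
- viewer.recognise(target, camera): "uv" ([column, row] in pixels, amid what is visible of it).
- viewer.regions_of(target, camera): "mask" (384x512 bool, what is visible of it) and "uv" ([column, row] in pixels, amid what is visible of it).
The state is a dict: "clock": time; "q": joint angles; "qd": joint speeds; "joint_efforts": joint torques, N m; "tool_pos": TCP position; "tcp_rot": TCP orientation; "force": force on the tool from outside, world axes, zero at the start; "moment": the same for the moment, N m; "grip_width": finger opening in m.
Only numpy, scipy, OpenCV 4.12 (cv2) and the standard library are available. Lean on these libraries where they do the work, as an engineer would, in place of code of your own. Each camera call takes 0.05 s, during which the arm holds its last target. There are 200 camera calls.

## Working session

There is one attempt and no reset: what is moved stays moved. The work goes in short steps, Python scripts to look and compute and a shell command to move; the robot and the scene stay as the last step left them, time stands still between calls to the robot, and variables do not carry over. Pictures are saved under pics/ and viewed, on a budget of 10 in all, crops included, one or two more only if the job needs it, and the job is handed in when it is done.

```bash
mkdir -p pics; cat > h.py <<'E'
import numpy as np, cv2
from bench import get_obs, viewer, ticket
from scipy.spatial.transform import Rotation as R
def world(name,uv,d):
    c=viewer.calibration(name);K=np.array(c["K"]);T=np.array(c["extrinsics"])
    uv=np.atleast_2d(uv).astype(float);d=np.atleast_1d(d)
    p=np.c_[(uv[:,0]-K[0,2])/K[0,0]*d,(uv[:,1]-K[1,2])/K[1,1]*d,d]
    return p@T[:3,:3].T+T[:3,3]
def cloud(name,mask,D):
    v,u=np.nonzero(mask&(D>0)); return world(name,np.c_[u,v],D[v,u])
E
python3 - <<'E'
from h import *
o=get_obs();print({k:np.round(v,3) for k,v in o.items()})
for n in("scene","side"):
    im,D=viewer.snapshot(n)
    for t in("valve_boss","lock_nut","valve_pin","filler_plug","air_tank"):
        for r in viewer.regions_of(t,n)[:1]:
            P=cloud(n,r["mask"],D)
            print(n,t,round(r["confidence"],2),np.round(r["uv"]),len(P),np.round(np.median(P,0),3) if len(P) else'',np.round(P.min(0),3) if len(P) else '',np.round(P.max(0),3)if len(P) else '')
    cv2.imwrite(f"pics/{n}0.png",im)
a=cv2.imread("pics/scene0.png");b=cv2.imread("pics/side0.png")
cv2.imwrite("pics/both.png",cv2.resize(np.hstack([a,b]),(800,300)))
E
```

```text
{'clock': np.float64(0.0), 'q': array([-1.359,  0.312,  0.014,  1.513, -0.004,  1.319, -0.027]), 'qd': array([ 0.001,  0.001, -0.   , -0.002, -0.001, -0.002, -0.002]), 'joint_efforts': array([ 0.0000e+00, -3.7993e+01,  1.4600e-01, -2.3059e+01,  1.2000e-02,
        1.4000e-02, -0.0000e+00]), 'tool_pos': array([0.138, 0.532, 0.249]), 'tcp_rot': array([-0.397, -3.116,  0.004]), 'force': array([ 0.057, -0.009,  0.037]), 'moment': array([0.012, 0.022, 0.036]), 'grip_width': np.float64(0.085)}
scene lock_nut 0.73 [255. 205.] 75 [ 0.578 -0.044  0.122] [ 0.567 -0.056 -0.004] [0.764 0.03  0.136]
scene valve_pin 0.69 [255. 204.] 72 [ 0.578 -0.044  0.122] [ 0.567 -0.056  0.113] [ 0.595 -0.022  0.134]
scene filler_plug 0.54 [213. 202.] 78 [0.538 0.067 0.126] [0.527 0.056 0.002] [0.707 0.15  0.141]
scene air_tank 0.8 [236. 221.] 2575 [0.534 0.004 0.09 ] [ 0.488 -0.096 -0.004] [0.715 0.171 0.122]
side valve_boss 0.63 [254. 187.] 73 [ 0.579 -0.031  0.123] [ 0.571 -0.047  0.115] [ 0.595 -0.023  0.132]
side valve_pin 0.53 [257. 174.] 45 [ 0.583 -0.037  0.158] [ 0.578 -0.218 -0.   ] [ 0.688 -0.031  0.17 ]
side air_tank 0.55 [250. 224.] 3132 [0.54  0.062 0.102] [ 0.491 -0.189 -0.002] [0.689 0.142 0.131]
```

View pics/both.png

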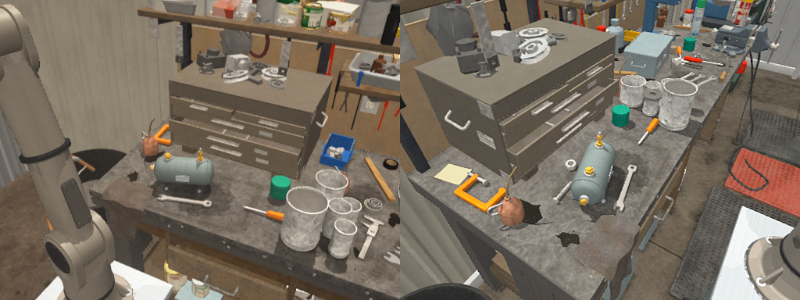

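```bash
python3 - <<'E'
from h import *
o=get_obs();Rt=R.from_rotvec(o["tcp_rot"]).as_matrix();print(Rt.round(3))
c=viewer.calibration("wrist");T=np.array(c["extrinsics"]);print(np.array(c["K"]).round(0))
print((Rt.T@(T[:3,3]-o["tool_pos"])).round(3),(Rt.T@T[:3,:3]).round(2))
print("to z .30 above valve, tool mm",(Rt.T@(np.array([.582,-.04,.30])-o["tool_pos"])*1000).round())
E
```

```text
[[-0.968  0.251  0.   ]
 [ 0.251  0.968  0.   ]
 [-0.     0.    -1.   ]]
[[307.   0. 258.]
 [  0. 307. 190.]
 [  0.   0.   1.]]
[ 0.073 -0.    -0.123] [[-0.   -0.96 -0.29]
 [ 1.   -0.   -0.  ]
 [ 0.   -0.29  0.96]]
to z .30 above valve, tool mm [-573. -443.  -50.]
```

```bash
python3 -m crank '{"fingers":[1,1,1,1,1,1,1,1],"translation":[[-36,-28,-4],[-36,-28,-4],[-36,-28,-4],[-36,-28,-4],[-36,-28,-4],[-36,-28,-4],[-36,-28,-4],[-36,-28,-4]],"delta_rot":[[0,0,0],[0,0,0],[0,0,0],[0,0,0],[0,0,0],[0,0,0],[0,0,0],[0,0,0]]}' 20
python3 -m crank '{"fingers":[1,1,1,1,1,1,1,1],"translation":[[-36,-28,-3],[-36,-28,-3],[-36,-28,-3],[-36,-28,-3],[-36,-28,-3],[-36,-28,-3],[-35,-27,-3],[-34,-26,0]],"delta_rot":[[0,0,0],[0,0,0],[0,0,0],[0,0,0],[0,0,0],[0,0,0],[0,0,0],[0,0,0]]}'
python3 - <<'E'
from h import *
o=get_obs();print({k:np.round(o[k],3) for k in("clock","q","tool_pos","tcp_rot","force")})
im,D=viewer.snapshot("wrist");cv2.imwrite("pics/w1.png",im)
for t in("valve_boss","lock_nut","valve_pin","filler_plug"):
    for r in viewer.regions_of(t,"wrist")[:1]:
        P=cloud("wrist",r["mask"],D)
        print(t,round(r["confidence"],2),np.round(r["uv"]),len(P),np.round(np.median(P,0),4),np.round(P.min(0),3),np.round(P.max(0),3))
E
```

```text
clock: 1.4
tool_pos: [0.3615, 0.2417, 0.2828]
tcp_rot: [0.397, 3.116, 0.002]
force: [0.6, 0.4, -0.4]
grip_width: 0.0853
clock: 2.2
tool_pos: [0.5823, -0.0437, 0.3039]
tcp_rot: [0.397, 3.115, 0.0]
force: [-0.3, 0.3, 1.1]
grip_width: 0.0854
{'clock': np.float64(2.2), 'q': array([-0.347,  0.393,  0.58 ,  1.328, -0.213,  1.48 ,  1.534]), 'tool_pos': array([ 0.582, -0.044,  0.304]), 'tcp_rot': array([0.397, 3.115, 0.   ]), 'force': array([-0.283,  0.274,  1.144])}
valve_boss 0.6 [259. 168.] 417 [ 0.5794 -0.0448  0.1198] [ 0.571 -0.061  0.116] [ 0.597 -0.032  0.128]
valve_pin 0.64 [261. 179.] 183 [ 0.581  -0.0384  0.1559] [ 0.577 -0.045  0.14 ] [ 0.588 -0.032  0.17 ]
filler_plug 0.94 [366. 108.] 836 [0.5419 0.0724 0.1291] [0.529 0.061 0.111] [0.56  0.094 0.138]
```

View pics/w1.png

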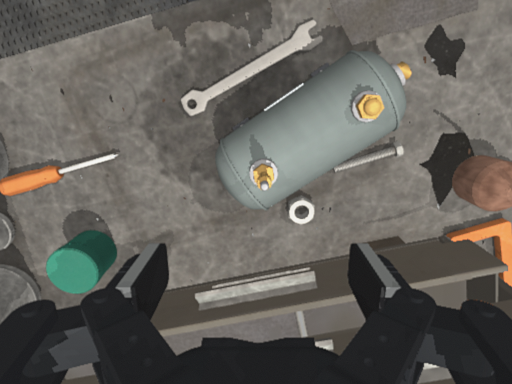

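```bash
python3 - <<'E'
from h import *
im,D=viewer.snapshot("wrist")
P=cloud("wrist",np.ones(D.shape,bool),D)
n=np.hypot(P[:,0]-.58,P[:,1]+.04)<.025
for a,b in((.111,.118),(.119,.123),(.124,.131),(.131,.140),(.140,.147),(.147,.155),(.155,.162),(.162,.167),(.167,.18)):
    Q=P[n&(P[:,2]>a)&(P[:,2]<=b)]
    if len(Q):print(a,b,len(Q),Q.mean(0).round(4),Q.min(0).round(3),Q.max(0).round(3))
c=viewer.calibration("scene")
s,Ds=viewer.snapshot("scene");S=cloud("scene",np.ones(Ds.shape,bool),Ds)
Q=S[(S[:,2]>.1)&(abs(S[:,1]+.04)<.15)&(S[:,0]>.63)];print("cab",Q.min(0).round(3),np.percentile(Q,5,axis=0).round(3),Q.max(0).round(3))
K=np.array(viewer.calibration("wrist")["K"]);
print("pred view ray valve")
cv2.imwrite("pics/c1.png",cv2.resize(im[130:220,210:320],None,fx=6,fy=6,interpolation=cv2.INTER_CUBIC))
E
```

```text
0.111 0.118 844 [ 0.5785 -0.0395  0.1139] [ 0.558 -0.065  0.111] [ 0.604 -0.015  0.118]
0.119 0.123 233 [ 0.5805 -0.0371  0.1205] [ 0.57  -0.052  0.119] [ 0.598 -0.024  0.123]
0.124 0.131 198 [ 0.5812 -0.0376  0.1283] [ 0.574 -0.048  0.124] [ 0.591 -0.028  0.13 ]
0.131 0.14 15 [ 0.581  -0.0374  0.1353] [ 0.58  -0.042  0.131] [ 0.583 -0.034  0.139]
0.14 0.147 1 [ 0.5801 -0.0393  0.1405] [ 0.58  -0.039  0.14 ] [ 0.58  -0.039  0.14 ]
0.147 0.155 28 [ 0.5799 -0.0369  0.1516] [ 0.578 -0.043  0.148] [ 0.587 -0.032  0.155]
0.155 0.162 96 [ 0.583  -0.0378  0.1568] [ 0.578 -0.045  0.155] [ 0.591 -0.031  0.161]
0.162 0.167 17 [ 0.5825 -0.0371  0.165 ] [ 0.581 -0.041  0.162] [ 0.587 -0.034  0.167]
0.167 0.18 58 [ 0.5846 -0.038   0.1689] [ 0.581 -0.042  0.167] [ 0.589 -0.034  0.171]
cab [ 0.687 -0.19   0.105] [ 0.711 -0.178  0.117] [1.144 0.11  0.64 ]
pred view ray valve
```

View pics/c1.png

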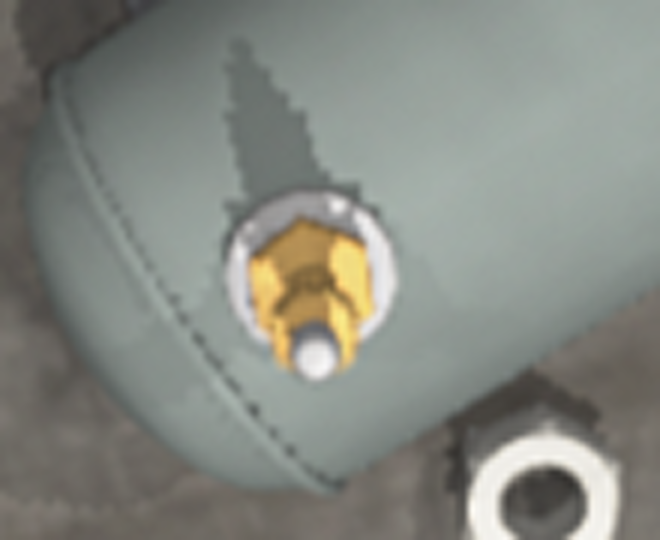

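```bash
python3 -m crank '{"fingers":[1,1,1,1,1,1,1,1],"translation":[[0,0,8],[0,0,8],[0,0,8],[0,0,8],[0,0,8],[0,0,8],[0,0,8],[0,0,8]],"delta_rot":[[0,0,0.145],[0,0,0.145],[0,0,0.145],[0,0,0.145],[0,0,0.145],[0,0,0.145],[0,0,0.145],[0,0,0.145]]}'
python3 -m crank '{"fingers":[0.6,0.6,0.6,0.6,0.6,0.6,0.6,0.6],"translation":[[0,0,6],[0,0,6],[0,0,6],[0,0,6],[0,0,0],[0,0,0],[0,0,0],[0,0,0]],"delta_rot":[[0,0,0.145],[0,0,0.145],[0,0,0.145],[0,0,0.145],[0,0,0],[0,0,0],[0,0,0],[0,0,0]]}'
cat >> h.py <<'E'
def to(x,y,z):
    o=get_obs();Rt=R.from_rotvec(o["tcp_rot"]).as_matrix()
    print("q",o["q"].round(2),"pos",o["tool_pos"].round(4),"yaw",np.degrees(np.arctan2(Rt[1,0],Rt[0,0])).round(1),"tilt",Rt[:2,2].round(4),"F",o["force"].round(2),"M",o["moment"].round(3),"w",round(float(o["grip_width"]),4),"d",(Rt.T@(np.array([x,y,z])-o["tool_pos"])*1000).round(1))
E
python3 - <<'E'
from h import *
to(.5845,-.038,.154)
im,D=viewer.snapshot("wrist");cv2.imwrite("pics/w2.png",im)
P=cloud("wrist",np.ones(D.shape,bool),D)
n=np.hypot(P[:,0]-.583,P[:,1]+.038)<.013
for a,b in((.131,.146),(.146,.153),(.153,.16),(.160,.166),(.166,.18)):
    Q=P[n&(P[:,2]>a)&(P[:,2]<=b)]
    if len(Q):print(a,b,len(Q),Q.mean(0).round(4),np.median(Q[:,2]).round(4),Q.min(0).round(3),Q.max(0).round(3))
E
```

```text
clock: 3.35
tool_pos: [0.5807, -0.0398, 0.2394]
tcp_rot: [-2.043, -2.386, -0.003]
force: [0.5, -0.0, -0.2]
grip_width: 0.0851
clock: 4.15
tool_pos: [0.5812, -0.042, 0.2159]
tcp_rot: [2.637, 1.708, 0.002]
force: [0.0, -0.7, 0.4]
grip_width: 0.0512
q [-0.57  0.52  0.93  1.5  -0.42  1.33 -0.03] pos [ 0.5812 -0.042   0.2159] yaw 65.9 tilt [0.001  0.0005] F [ 0.02 -0.7   0.42] M [ 0.03   0.059 -0.009] w 0.0512 d [ 4.9  1.3 61.9]
0.131 0.146 48 [ 0.5868 -0.0349  0.1367] 0.1373 [ 0.582 -0.039  0.131] [ 0.59  -0.034  0.144]
0.146 0.153 52 [ 0.5876 -0.0341  0.1504] 0.1502 [ 0.578 -0.04   0.147] [ 0.592 -0.032  0.153]
0.153 0.16 225 [ 0.5864 -0.0363  0.1563] 0.1566 [ 0.579 -0.045  0.153] [ 0.592 -0.032  0.158]
0.16 0.166 33 [ 0.5868 -0.036   0.1636] 0.1638 [ 0.582 -0.039  0.161] [ 0.589 -0.035  0.166]
0.166 0.18 132 [ 0.5857 -0.0379  0.1685] 0.1687 [ 0.582 -0.043  0.166] [ 0.589 -0.035  0.171]
```

View pics/w2.png

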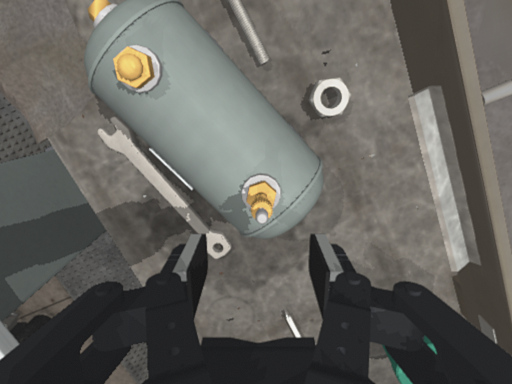

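```bash
python3 -m crank '{"fingers":[0.6,0.6,0.6,0.6,0.6,0.6,0.6,0.6],"translation":[[5,2,0],[0,0,10],[0,0,12],[0,0,12],[0,0,12],[0,0,12],[0,0,4],[0,0,0]],"delta_rot":[[0,0,0],[0,0,0],[0,0,0],[0,0,0],[0,0,0],[0,0,0],[0,0,0],[0,0,0]]}'
python3 - <<'E'
from h import *
to(.5855,-.0385,.154)
im,D=viewer.snapshot("side");cv2.imwrite("pics/s2.png",cv2.resize(im[140:240,190:320],None,fx=6,fy=6,interpolation=cv2.INTER_CUBIC))
E
```

```text
clock: 5.0
tool_pos: [0.5843, -0.0383, 0.1523]
tcp_rot: [-2.638, -1.705, 0.002]
force: [0.1, 0.0, 0.9]
grip_width: 0.0512
q [-0.56  0.58  0.89  1.58 -0.47  1.21  0.  ] pos [ 0.5843 -0.0383  0.1523] yaw 65.8 tilt [-0.0018  0.    ] F [0.08 0.04 0.92] M [-0.085  0.014 -0.002] w 0.0512 d [ 0.3  1.1 -1.7]
```

View pics/s2.png

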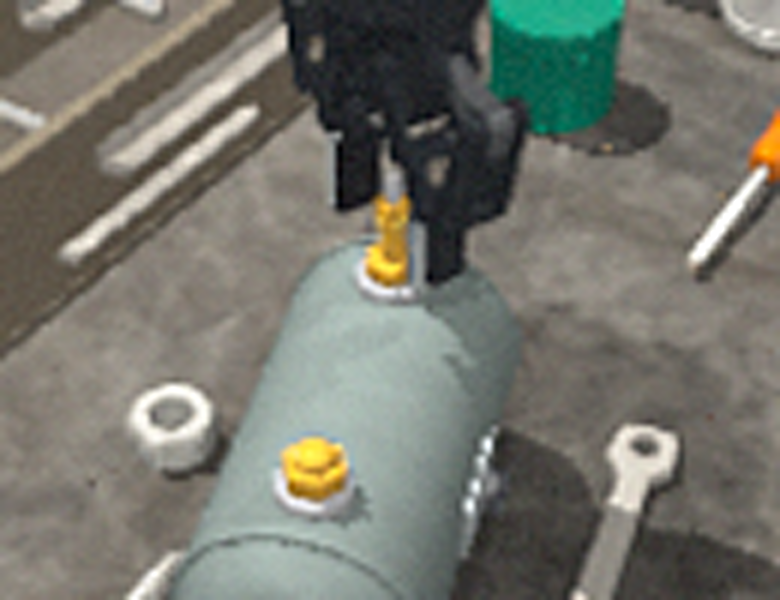

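```bash
python3 -m crank '{"fingers":[0.6,0.1,0,0,0,0,0,0],"translation":[[0,1,-3],[0,0,0],[0,0,0],[0,0,0],[0,0,0],[0,0,0],[0,0,0],[0,0,0]],"delta_rot":[[0,0,0],[0,0,0],[0,0,0],[0,0,0],[0,0,0],[0,0,0],[0,0,0],[0,0,0]]}' 35
python3 -c "
from h import *
to(.5855,-.0385,.155)"
```

```text
clock: 5.85
tool_pos: [0.5854, -0.0386, 0.1564]
tcp_rot: [-2.637, -1.705, 0.001]
force: [-3.6, 2.3, 3.0]
grip_width: 0.0115
q [-0.56  0.58  0.89  1.57 -0.47  1.22  0.  ] pos [ 0.5854 -0.0386  0.1564] yaw 65.8 tilt [-0.001   0.0007] F [-3.61  2.26  3.  ] M [ 0.302  0.706 -0.01 ] w 0.0115 d [0.1 0.1 1.4]
```

```bash
python3 -m crank '{"fingers":[0,0,0,0,0,0,0,0],"translation":[[0,-1,0],[0,0,-0.1],[0,0,-0.1],[0,0,-0.1],[0,0,-0.1],[0,0,-0.1],[0,0,-0.1],[0,0,-0.1]],"delta_rot":[[0,0,0],[0,0,-0.1],[0,0,-0.14],[0,0,-0.14],[0,0,-0.14],[0,0,-0.14],[0,0,-0.14],[0,0,-0.14]]}' 35
python3 -c "
from h import *
to(.585,-.0385,.155)"
```

```text
clock: 6.65
tool_pos: [0.5852, -0.0385, 0.1571]
tcp_rot: [1.572, 2.719, 0.001]
force: [-2.1, 0.8, 1.9]
grip_width: 0.0119
q [-0.42  0.51  0.67  1.57 -0.34  1.18  0.83] pos [ 0.5852 -0.0385  0.1571] yaw 119.9 tilt [ 0.001  -0.0001] F [-2.14  0.84  1.92] M [ 0.128  0.329 -0.08 ] w 0.0119 d [ 0.1 -0.2  2.1]
```

```bash
python3 -m crank '{"fingers":[0,0,0,0,0,0,0,0],"translation":[[0,0,-0.1],[0,0,-0.1],[0,0,-0.1],[0,0,-0.1],[0,0,-0.1],[0,0,-0.1],[0,0,-0.1],[0,0,-0.1]],"delta_rot":[[0,0,-0.14],[0,0,-0.14],[0,0,-0.14],[0,0,-0.14],[0,0,-0.14],[0,0,-0.14],[0,0,-0.14],[0,0,-0.14]]}' 35
python3 -c "
from h import *
to(.585,-.0385,.155)"
python3 -m crank '{"fingers":[0,0,0,0,0,0,0,0],"translation":[[0,0,-0.1],[0,0,-0.1],[0,0,-0.1],[0,0,-0.1],[0,0,-0.1],[0,0,-0.1],[0,0,-0.1],[0,0,0]],"delta_rot":[[0,0,-0.14],[0,0,-0.14],[0,0,-0.14],[0,0,-0.14],[0,0,-0.14],[0,0,-0.14],[0,0,-0.14],[0,0,0]]}' 35
python3 -c "
from h import *
to(.585,-.0385,.155)"
```

```text
clock: 7.45
tool_pos: [0.5852, -0.0387, 0.1579]
tcp_rot: [-0.112, 3.139, -0.0]
force: [-1.7, -0.0, 2.9]
grip_width: 0.0115
q [-0.26  0.47  0.42  1.56 -0.2   1.15  1.84] pos [ 0.5852 -0.0387  0.1579] yaw -175.9 tilt [ 0.0009 -0.0001] F [-1.71 -0.04  2.93] M [ 0.063  0.327 -0.057] w 0.0115 d [0.2 0.2 2.9]
clock: 8.25
tool_pos: [0.5852, -0.0388, 0.1587]
tcp_rot: [-1.568, 2.721, -0.0]
force: [-1.0, 1.0, 2.3]
grip_width: 0.0116
q [-0.11  0.45  0.21  1.55 -0.1   1.15  2.74] pos [ 0.5852 -0.0388  0.1587] yaw -120.1 tilt [0.001  0.0002] F [-1.02  0.95  2.29] M [0.051 0.287 0.081] w 0.0116 d [-0.1  0.3  3.7]
```

```bash
python3 -m crank '{"fingers":[0.4,0.4,0.4,0.4,0.4,0.4,0.4,0.4],"translation":[[0,0,0],[0,0,0],[0,0,0],[0,0,0],[0,0,0],[0,0,0],[0,0,0],[0,0,0]],"delta_rot":[[0,0,0],[0,0,0],[0,0,0],[0,0,0.14],[0,0,0.14],[0,0,0.14],[0,0,0.14],[0,0,0.14]]}' 35
python3 -m crank '{"fingers":[0.4,0.4,0.4,0.4,0.4,0.4,0.4,0.4],"translation":[[0,0,0],[0,0,0],[0,0,0],[0,0,0],[0,0,0],[0,0,0],[0,0,0],[0,0,0]],"delta_rot":[[0,0,0.14],[0,0,0.14],[0,0,0.14],[0,0,0.14],[0,0,0.14],[0,0,0.14],[0,0,0.14],[0,0,0.14]]}' 35
python3 -c "
from h import *
to(.585,-.0385,.158)"
python3 -m crank '{"fingers":[0.4,0.4,0.4,0.4,0.4,0.4,0.4,0.4],"translation":[[0,0,0],[0,0,0],[0,0,0],[0,0,0],[0,0,0],[0,0,0],[0,0,0],[0,0,0]],"delta_rot":[[0,0,0.14],[0,0,0.14],[0,0,0.14],[0,0,0],[0,0,0],[0,0,0],[0,0,0],[0,0,0]]}' 35
python3 - <<'E'
from h import *
to(.585,-.0385,.158)
im,D=viewer.snapshot("side");cv2.imwrite("pics/s3.png",cv2.resize(im[140:220,210:310],None,fx=7,fy=7,interpolation=cv2.INTER_CUBIC))
E
```

```text
clock: 9.05
tool_pos: [0.5851, -0.0384, 0.1584]
tcp_rot: [-0.531, 3.096, -0.001]
force: [-0.1, -0.1, -0.5]
grip_width: 0.0343
clock: 9.85
tool_pos: [0.5851, -0.0383, 0.1584]
tcp_rot: [1.194, 2.905, -0.0]
force: [0.1, -0.6, 0.1]
grip_width: 0.0341
q [-0.38  0.5   0.6   1.56 -0.3   1.17  1.07] pos [ 0.5851 -0.0383  0.1584] yaw 135.3 tilt [ 0.0005 -0.0003] F [ 0.06 -0.62  0.1 ] M [ 0.005  0.04  -0.04 ] w 0.0341 d [-0.  -0.2  0.4]
clock: 10.65
tool_pos: [0.5849, -0.0385, 0.1585]
tcp_rot: [1.765, 2.599, 0.0]
force: [-0.4, -0.3, -0.1]
grip_width: 0.0342
q [-0.44  0.52  0.7   1.57 -0.35  1.19  0.7 ] pos [ 0.5849 -0.0385  0.1585] yaw 111.6 tilt [0.0001 0.0002] F [-0.43 -0.29 -0.07] M [-0.025 -0.045 -0.074] w 0.0342 d [-0.   0.1  0.5]
```

View pics/s3.png

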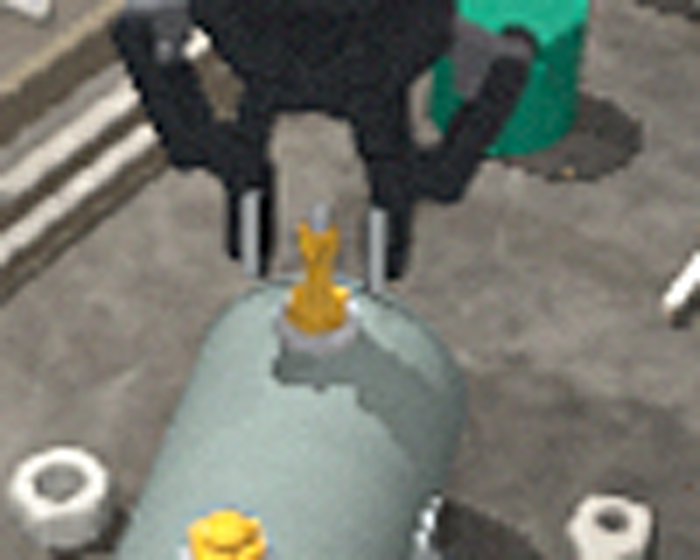

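```bash
python3 -m crank '{"fingers":[0,0,0,0,0,0,0,0],"translation":[[0,0,1.5],[0,0,0],[0,0,0],[0,0,0],[0,0,0],[0,0,0],[0,0,-0.1],[0,0,-0.1]],"delta_rot":[[0,0,0],[0,0,0],[0,0,0],[0,0,0],[0,0,0],[0,0,0],[0,0,-0.1],[0,0,-0.14]]}' 35
python3 -m crank '{"fingers":[0,0,0,0,0,0,0,0],"translation":[[0,0,-0.1],[0,0,-0.1],[0,0,-0.1],[0,0,-0.1],[0,0,-0.1],[0,0,-0.1],[0,0,-0.1],[0,0,-0.1]],"delta_rot":[[0,0,-0.14],[0,0,-0.14],[0,0,-0.14],[0,0,-0.14],[0,0,-0.14],[0,0,-0.14],[0,0,-0.14],[0,0,-0.14]]}' 35
python3 -c "
from h import *
to(.585,-.0385,.158)"
```

```text
clock: 11.5
tool_pos: [0.585, -0.0384, 0.1572]
tcp_rot: [1.435, 2.794, -0.0]
force: [1.6, 0.4, -1.3]
grip_width: 0.0119
clock: 12.3
tool_pos: [0.5849, -0.0387, 0.158]
tcp_rot: [-0.269, 3.13, -0.0]
force: [0.6, -0.1, -1.0]
grip_width: 0.0116
q [-0.24  0.47  0.39  1.56 -0.19  1.15  1.93] pos [ 0.5849 -0.0387  0.158 ] yaw -170.2 tilt [ 0.0001 -0.0003] F [ 0.6  -0.11 -0.97] M [-0.015 -0.152 -0.086] w 0.0116 d [-0.1  0.2  0. ]
```

```bash
python3 -m crank '{"fingers":[0,0,0,0,0,0,0,0],"translation":[[0,0,-0.1],[0,0,-0.1],[0,0,-0.1],[0,0,-0.1],[0,0,0],[0,0,0],[0,0,0],[0,0,0]],"delta_rot":[[0,0,-0.11],[0,0,-0.11],[0,0,-0.11],[0,0,-0.11],[0,0,-0.11],[0,0,-0.11],[0,0,0],[0,0,0]]}' 35
python3 -c "
from h import *
to(.585,-.0385,.158)"
```

```text
clock: 13.1
tool_pos: [0.585, -0.0389, 0.1583]
tcp_rot: [1.258, -2.879, 0.001]
force: [1.7, -1.0, -2.2]
grip_width: 0.0115
q [-0.14  0.45  0.25  1.56 -0.12  1.15  2.53] pos [ 0.585  -0.0389  0.1583] yaw -132.8 tilt [ 0.0001 -0.0005] F [ 1.67 -1.03 -2.19] M [-0.182 -0.295  0.037] w 0.0115 d [-0.3  0.2  0.3]
```

```bash
python3 -m crank '{"fingers":[0,0,0,0,0,0,0,0],"translation":[[0,0,0],[0,0,0],[0,0,0],[0,0,0],[0,0,0],[0,0,0],[0,0,0],[0,0,0]],"delta_rot":[[0,0,0],[0,0,0],[0,0,0],[0,0,0],[0,0,-0.08],[0,0,-0.08],[0,0,-0.08],[0,0,-0.08]]}' 35
python3 -c "
from h import *
to(.585,-.0385,.158)"
```

```text
clock: 13.9
tool_pos: [0.5847, -0.0396, 0.1584]
tcp_rot: [1.705, -2.637, 0.002]
force: [1.3, -2.7, -1.6]
grip_width: 0.0115
q [-0.1   0.45  0.19  1.55 -0.09  1.15  2.83] pos [ 0.5847 -0.0396  0.1584] yaw -114.2 tilt [-0.0004 -0.0016] F [ 1.35 -2.71 -1.63] M [-0.287 -0.332 -0.012] w 0.0115 d [-1.1  0.2  0.4]
```

```bash
python3 -m crank '{"fingers":[0.6,0.6,0.6,0.6,0.6,0.6,0.6,0.6],"translation":[[0,0,0],[0,0,0],[0,0,0],[0,0,-15],[0,0,-15],[0,0,-15],[0,0,-15],[0,0,0]],"delta_rot":[[0,0,0],[0,0,0],[0,0,0],[0,0,0],[0,0,0],[0,0,0],[0,0,0],[0,0,0]]}' 35
cat >> h.py <<'E'
def prof():
    im,D=viewer.snapshot("wrist")
    P=cloud("wrist",np.ones(D.shape,bool),D)
    n=np.hypot(P[:,0]-.585,P[:,1]+.0385)<.013
    for a,b in((.146,.153),(.153,.158),(.158,.164),(.164,.167),(.167,.18)):
        Q=P[n&(P[:,2]>a)&(P[:,2]<=b)]
        if len(Q):print(a,b,len(Q),Q.mean(0).round(4),np.median(Q[:,2]).round(4),Q.min(0).round(3),Q.max(0).round(3))
    print(np.histogram(P[n][:,2],np.arange(.128,.175,.001))[0])
    return im
E
python3 - <<'E'
from h import *
to(.585,-.0385,.158)
im=prof()
cv2.imwrite("pics/w3.png",cv2.resize(im[150:260,200:320],None,fx=5,fy=5,interpolation=cv2.INTER_CUBIC))
E
```

```text
clock: 14.7
tool_pos: [0.5864, -0.0381, 0.2209]
tcp_rot: [-1.701, 2.636, -0.004]
force: [-0.8, 0.2, 0.0]
grip_width: 0.0514
q [-0.1   0.4   0.19  1.46 -0.08  1.28  2.82] pos [ 0.5864 -0.0381  0.2209] yaw -114.3 tilt [0.0051 0.0002] F [-0.83  0.16  0.04] M [-0.03  -0.023  0.026] w 0.0514 d [ 1.   1.4 62.9]
0.146 0.153 28 [ 0.5829 -0.0443  0.1515] 0.1515 [ 0.578 -0.046  0.15 ] [ 0.59  -0.039  0.153]
0.153 0.158 81 [ 0.583  -0.0427  0.1561] 0.1565 [ 0.578 -0.046  0.153] [ 0.591 -0.032  0.158]
0.158 0.164 180 [ 0.5837 -0.0413  0.1595] 0.1591 [ 0.578 -0.046  0.158] [ 0.591 -0.033  0.164]
0.164 0.167 52 [ 0.5839 -0.0406  0.1661] 0.1663 [ 0.581 -0.043  0.164] [ 0.588 -0.036  0.167]
0.167 0.18 71 [ 0.5846 -0.0397  0.1677] 0.1677 [ 0.581 -0.043  0.167] [ 0.587 -0.036  0.169]
[19  5  5  0  1  7  2 11  6  3  6  7  7  5  7  2  1  0  0  0  0  1  9  7
 11 12 14  8 12 35 80 64 16  6  7  7  7 12 33 51 20  0  0  0  0  0]
```

View pics/w3.png

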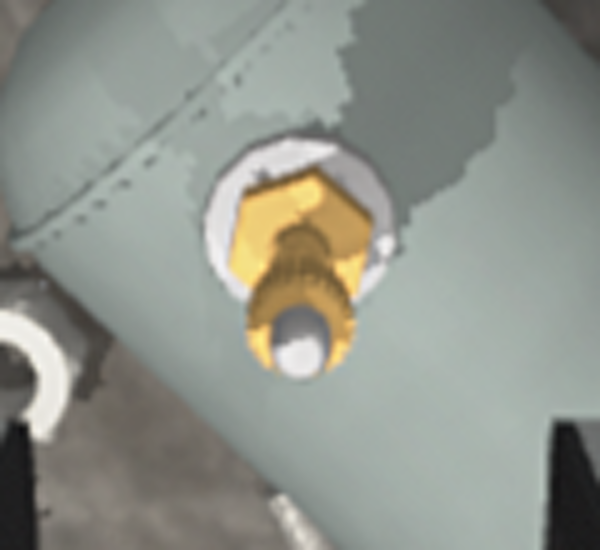

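```bash
python3 -m crank '{"fingers":[0.5,0.5,0.5,0.5,0.5,0.5,0.5,0.5],"translation":[[1,1,0],[0,0,0],[0,0,0],[0,0,0],[0,0,0],[0,0,0],[0,0,0],[0,0,0]],"delta_rot":[[0,0,0.14],[0,0,0.14],[0,0,0.14],[0,0,0.14],[0,0,0.14],[0,0,0.14],[0,0,0.14],[0,0,0.14]]}' 35
python3 -m crank '{"fingers":[0.5,0.5,0.5,0.5,0.5,0.5,0.5,0.5],"translation":[[0,0,0],[0,0,0],[0,0,0],[0,0,15],[0,0,15],[0,0,15],[0,0,15],[0,0,0]],"delta_rot":[[0,0,0.14],[0,0,0.14],[0,0,0.14],[0,0,0],[0,0,0],[0,0,0],[0,0,0],[0,0,0]]}' 35
python3 -c "
from h import *
to(.585,-.0387,.158)"
```

```text
clock: 15.55
tool_pos: [0.5828, -0.0386, 0.217]
tcp_rot: [0.032, -3.139, -0.001]
force: [0.4, -0.0, 0.8]
grip_width: 0.0426
clock: 16.35
tool_pos: [0.5809, -0.0382, 0.1549]
tcp_rot: [-0.613, -3.074, 0.002]
force: [-0.2, 0.5, -1.2]
grip_width: 0.0424
q [-0.3   0.48  0.47  1.57 -0.23  1.16  1.4 ] pos [ 0.5809 -0.0382  0.1549] yaw 157.4 tilt [-0.0074  0.0005] F [-0.17  0.47 -1.16] M [ 0.008  0.051 -0.002] w 0.0424 d [-3.9  1.1 -3.1]
```

```bash
python3 -m crank '{"fingers":[0.5,0.3,0,0,0,0,0,0],"translation":[[-4,1,-3],[0,0,0],[0,0,0],[0,0,0],[0,0,0],[0,0,0],[0,0,0],[0,0,0]],"delta_rot":[[0,0,0],[0,0,0],[0,0,0],[0,0,0],[0,0,0],[0,0,0],[0,0,0],[0,0,0]]}' 35
python3 -c "
from h import *
to(.585,-.0387,.158)"
python3 -m crank '{"fingers":[0,0,0,0,0,0,0,0],"translation":[[0,0,0],[0,0,0],[0,0,0],[0,0,0],[0,0,0],[0,0,0],[0,0,0],[0,0,0]],"delta_rot":[[0,0,0],[0,0,0],[0,0,0],[0,0,0],[0,0,-0.1],[0,0,-0.1],[0,0,-0.1],[0,0,-0.1]]}' 35
python3 -c "
from h import *
to(.585,-.0387,.158)"
python3 -m crank '{"fingers":[0,0,0,0,0,0,0,0],"translation":[[0,0,0],[0,0,0],[0,0,0],[0,0,0],[0,0,0],[0,0,0],[0,0,0],[0,0,0]],"delta_rot":[[0,0,-0.1],[0,0,-0.1],[0,0,-0.1],[0,0,-0.1],[0,0,-0.1],[0,0,-0.1],[0,0,-0.1],[0,0,-0.1]]}' 35
python3 -c "
from h import *
to(.585,-.0387,.158)"
```

```text
clock: 17.15
tool_pos: [0.5883, -0.0399, 0.1619]
tcp_rot: [0.614, 3.079, -0.0]
force: [1.8, -1.7, 1.5]
grip_width: 0.0116
q [-0.29  0.48  0.48  1.55 -0.23  1.17  1.4 ] pos [ 0.5883 -0.0399  0.1619] yaw 157.4 tilt [ 0.0019 -0.0005] F [ 1.83 -1.75  1.53] M [-0.24  -0.401  0.056] w 0.0116 d [ 3.6 -0.2  3.9]
clock: 17.95
tool_pos: [0.5865, -0.0386, 0.161]
tcp_rot: [0.016, -3.139, -0.002]
force: [0.3, -0.2, 3.9]
grip_width: 0.0113
q [-0.23  0.47  0.39  1.55 -0.19  1.17  1.77] pos [ 0.5865 -0.0386  0.161 ] yaw -179.4 tilt [-0.0029  0.0016] F [ 0.3 -0.2  3.9] M [ 0.01  -0.074 -0.229] w 0.0113 d [ 1.5 -0.1  3. ]
clock: 18.75
tool_pos: [0.5864, -0.0374, 0.161]
tcp_rot: [1.239, -2.885, -0.006]
force: [2.0, 2.4, 3.1]
grip_width: 0.0117
q [-0.12  0.45  0.22  1.54 -0.11  1.16  2.5 ] pos [ 0.5864 -0.0374  0.161 ] yaw -133.5 tilt [-0.0031  0.0031] F [1.99 2.35 3.1 ] M [ 0.705 -0.27   0.17 ] w 0.0117 d [1.9 0.1 3. ]
```

```bash
python3 -m crank '{"fingers":[0.5,0.5,0.5,0.5,0.5,0.5,0.5,0.5],"translation":[[0,0,0],[0,0,0],[0,0,0],[0,0,0],[0,0,-20],[0,0,-20],[0,0,-15],[0,0,0]],"delta_rot":[[0,0,0],[0,0,0],[0,0,0],[0,0,0],[0,0,0],[0,0,0],[0,0,0],[0,0,0]]}' 35
python3 -m crank '{"fingers":[0.5,0.5,0.5,0.5,0.5,0.5,0.5,0.5],"translation":[[0,0,0],[0,0,0],[0,0,0],[0,0,0],[0,0,0],[0,0,0],[0,0,0],[0,0,0]],"delta_rot":[[0,0,0.14],[0,0,0.14],[0,0,0.14],[0,0,0.14],[0,0,0],[0,0,0],[0,0,0],[0,0,0]]}' 35
python3 - <<'E'
from h import *
prof();to(.585,-.0387,.192)
E
```

```text
clock: 19.55
tool_pos: [0.5891, -0.0398, 0.2188]
tcp_rot: [-1.23, 2.886, -0.004]
force: [-0.1, 0.4, 0.9]
grip_width: 0.0423
clock: 20.35
tool_pos: [0.5876, -0.0396, 0.2162]
tcp_rot: [0.387, -3.117, -0.0]
force: [-0.4, -0.5, 0.3]
grip_width: 0.0428
0.146 0.153 18 [ 0.5799 -0.0405  0.1522] 0.1523 [ 0.579 -0.046  0.151] [ 0.583 -0.034  0.153]
0.153 0.158 53 [ 0.5804 -0.0405  0.1558] 0.1558 [ 0.578 -0.046  0.153] [ 0.587 -0.033  0.158]
0.158 0.164 210 [ 0.5831 -0.04    0.1604] 0.1603 [ 0.579 -0.046  0.158] [ 0.592 -0.033  0.164]
0.164 0.167 24 [ 0.5825 -0.0392  0.1655] 0.1656 [ 0.581 -0.043  0.164] [ 0.586 -0.035  0.167]
0.167 0.18 124 [ 0.5847 -0.0396  0.1687] 0.1688 [ 0.581 -0.043  0.167] [ 0.589 -0.036  0.171]
[207  70   9   4   5   2   1   7   4   9   3   9   3   7   9   7   3   1
   0   0   0   0   0   6  12   8  10  12   6  17  17  58  85  35  11   4
   8   7   9  32  41  43   8   0   0   0]
q [-0.2   0.42  0.33  1.47 -0.14  1.28  1.97] pos [ 0.5876 -0.0396  0.2163] yaw -165.8 tilt [-0.0001  0.0001] F [ 0.1  -0.69  0.09] M [-0.015 -0.022 -0.028] w 0.0427 d [ 2.3  1.5 24.3]
```

```bash
python3 -m crank '{"fingers":[0,0,0,0,0,0,0,0],"translation":[[2.3,1.3,0],[0,0,0],[0,0,0],[0,0,5],[0,0,5],[0,0,5],[0,0,5],[0,0,0]],"delta_rot":[[0,0,0],[0,0,0],[0,0,0],[0,0,0],[0,0,0],[0,0,0],[0,0,0],[0,0,0]]}' 35
python3 -m crank '{"fingers":[0,0,0,0,0,0,0,0],"translation":[[0,0,0],[0,0,0],[0,0,0],[0,0,0],[0,0,0],[0,0,0],[0,0,0],[0,0,0]],"delta_rot":[[0,0,0],[0,0,0],[0,0,0],[0,0,0],[0,0,0],[0,0,0],[0,0,0],[0,0,0]]}' 35
python3 - <<'E'
from h import *
to(.585,-.039,.188)
im,D=viewer.snapshot("side");cv2.imwrite("pics/s4.png",cv2.resize(im[140:220,210:310],None,fx=7,fy=7,interpolation=cv2.INTER_CUBIC))
E
```

```text
clock: 21.2
tool_pos: [0.5844, -0.0388, 0.1951]
tcp_rot: [0.386, -3.115, -0.001]
force: [-0.4, 0.1, 0.3]
grip_width: -0.0004
clock: 22.0
tool_pos: [0.5851, -0.0389, 0.1964]
tcp_rot: [0.386, -3.118, -0.0]
force: [-0.1, -0.3, 0.0]
grip_width: -0.0001
q [-0.2   0.43  0.33  1.5  -0.14  1.23  1.97] pos [ 0.5851 -0.0389  0.1964] yaw -165.9 tilt [-0.  0.] F [-0.05 -0.32  0.02] M [0.01  0.015 0.01 ] w -0.0001 d [ 0.1 -0.1  8.4]
```

View pics/s4.png

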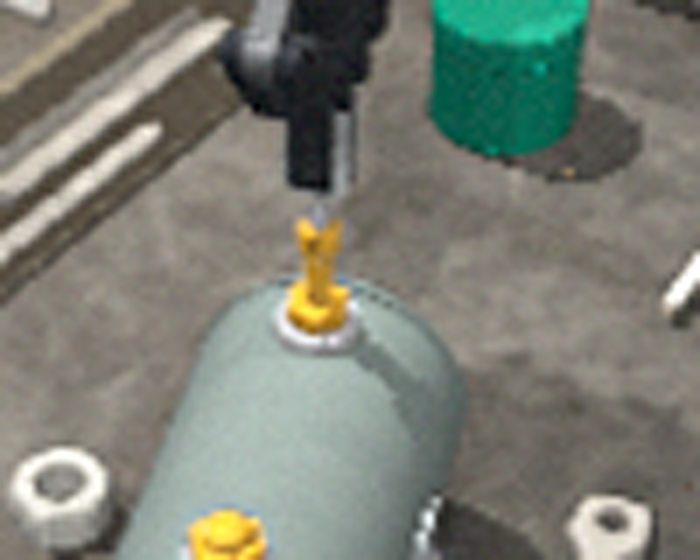

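```bash
python3 -m crank '{"fingers":[0,0,0,0,0,0,0,0],"translation":[[0,0,1],[0,0,1],[0,0,1],[0,0,1],[0,0,1],[0,0,1],[0,0,1],[0,0,0]],"delta_rot":[[0,0,0],[0,0,0],[0,0,0],[0,0,0],[0,0,0],[0,0,0],[0,0,0],[0,0,0]]}'
python3 -m crank '{"fingers":[0,0,0,0,0,0,0,0],"translation":[[0,0,0.5],[0,0,0.5],[0,0,0.5],[0,0,0],[0,0,0],[0,0,0],[0,0,0],[0,0,0]],"delta_rot":[[0,0,0],[0,0,0],[0,0,0],[0,0,0],[0,0,0],[0,0,0],[0,0,0],[0,0,0]]}'
```

```text
clock: 22.85
tool_pos: [0.585, -0.0388, 0.1892]
tcp_rot: [0.386, -3.117, -0.0]
force: [-0.5, -0.2, 0.7]
grip_width: 0.0001
clock: 23.65
tool_pos: [0.5852, -0.0389, 0.188]
tcp_rot: [-0.386, 3.118, -0.0]
force: [-1.3, -0.2, 2.8]
grip_width: 0.0001
```

```bash
python3 -m crank '{"fingers":[0,0,0,0,0,0,0,0],"translation":[[0,0,0.5],[0,0,0.5],[0,0,0.5],[0,0,0.5],[0,0,0],[0,0,0],[0,0,0],[0,0,0]],"delta_rot":[[0,0,0],[0,0,0],[0,0,0],[0,0,0],[0,0,0],[0,0,0],[0,0,0],[0,0,0]]}'
python3 -m crank '{"fingers":[0,0,0,0,0,0,0,0],"translation":[[0,0,0.5],[0,0,0],[0,0,0.5],[0,0,0],[0,0,0.5],[0,0,0],[0,0,0],[0,0,0]],"delta_rot":[[0,0,0],[0,0,0],[0,0,0],[0,0,0],[0,0,0],[0,0,0],[0,0,0],[0,0,0]]}'
```

```text
clock: 24.45
tool_pos: [0.5852, -0.0389, 0.186]
tcp_rot: [-0.386, 3.117, -0.0]
force: [-1.2, 0.4, 4.6]
grip_width: 0.0
clock: 25.25
tool_pos: [0.5852, -0.0388, 0.1848]
tcp_rot: [-0.386, 3.117, 0.0]
force: [-1.1, -0.1, 5.2]
grip_width: 0.0001
```

```bash
python3 -m crank '{"fingers":[0,0,0,0,0,0,0,0],"translation":[[0,0,0.3],[0,0,0],[0,0,0.3],[0,0,0],[0,0,0],[0,0,0],[0,0,0],[0,0,0]],"delta_rot":[[0,0,0],[0,0,0],[0,0,0],[0,0,0],[0,0,0],[0,0,0],[0,0,0],[0,0,0]]}'
python3 -m crank '{"fingers":[0,0,0,0,0,0,0,0],"translation":[[0,0,0.3],[0,0,0],[0,0,0],[0,0,0],[0,0,0],[0,0,0],[0,0,0],[0,0,0]],"delta_rot":[[0,0,0],[0,0,0],[0,0,0],[0,0,0],[0,0,0],[0,0,0],[0,0,0],[0,0,0]]}'
```

```text
clock: 26.05
tool_pos: [0.5853, -0.0389, 0.1847]
tcp_rot: [-0.386, 3.117, 0.0]
force: [-1.1, -0.8, 8.1]
grip_width: -0.0001
clock: 26.85
tool_pos: [0.5853, -0.0389, 0.1846]
tcp_rot: [-0.386, 3.117, 0.0]
force: [-3.0, -0.7, 8.4]
grip_width: 0.0
```

```bash
Z='[0,0,0]'; python3 -m crank '{"fingers":[0,0,0,0,0,0,0,0],"translation":[[0,0,0],[0,0,0],[0,0,0],[0,0,0],[0,0,0],[0,0,0],[0,0,0],[0,0,0]],"delta_rot":[[0,0,0],[0,0,0],[0,0,0],[0,0,0],[0,0,0],[0,0,0],[0,0,0],[0,0,0]]}'
python3 -m crank '{"fingers":[0,0,0,0,0,0,0,0],"translation":[[0,0,0],[0,0,0],[0,0,0],[0,0,0],[0,0,0],[0,0,-1],[0,0,-1],[0,0,-1]],"delta_rot":[[0,0,0],[0,0,0],[0,0,0],[0,0,0],[0,0,0],[0,0,0],[0,0,0],[0,0,0]]}'
python3 -m crank '{"fingers":[0,0,0,0,0,0,0,0],"translation":[[0,0,-2],[0,0,-4],[0,0,-5],[0,0,-10],[0,0,-15],[0,0,-15],[0,0,0],[0,0,0]],"delta_rot":[[0,0,0],[0,0,0],[0,0,0],[0,0,0],[0,0,0],[0,0,0],[0,0,0],[0,0,0]]}'
python3 - <<'E'
from h import *
to(.585,-.039,.188)
im=prof();cv2.imwrite("pics/w5.png",im)
E
```

```text
clock: 27.65
tool_pos: [0.5853, -0.0389, 0.1846]
tcp_rot: [-0.386, 3.117, 0.0]
force: [-2.2, -0.6, 9.2]
grip_width: -0.0003
clock: 28.45
tool_pos: [0.5852, -0.0389, 0.1866]
tcp_rot: [-0.386, 3.118, -0.0]
force: [-0.6, -0.1, 3.8]
grip_width: 0.0004
clock: 29.25
tool_pos: [0.5852, -0.0389, 0.2377]
tcp_rot: [-0.386, 3.117, -0.0]
force: [1.3, -0.8, -1.3]
grip_width: 0.0
q [-0.2   0.4   0.34  1.44 -0.13  1.32  1.96] pos [ 0.5852 -0.0389  0.2377] yaw -165.9 tilt [0.0005 0.0001] F [ 1.3  -0.76 -1.27] M [-0.003 -0.046 -0.007] w 0.0 d [ 0.2 -0.1 49.7]
0.146 0.153 15 [ 0.5792 -0.0392  0.152 ] 0.152 [ 0.578 -0.046  0.15 ] [ 0.583 -0.033  0.153]
0.153 0.158 41 [ 0.5798 -0.0406  0.1554] 0.1551 [ 0.578 -0.046  0.153] [ 0.588 -0.034  0.158]
0.158 0.164 174 [ 0.5827 -0.0398  0.1598] 0.1596 [ 0.578 -0.046  0.158] [ 0.591 -0.033  0.164]
0.164 0.167 33 [ 0.583  -0.0396  0.166 ] 0.1662 [ 0.581 -0.043  0.164] [ 0.588 -0.036  0.167]
0.167 0.18 77 [ 0.5843 -0.0393  0.1683] 0.1683 [ 0.581 -0.042  0.167] [ 0.588 -0.036  0.17 ]
[78 10  4  2  2  2  6  4  5  4  3  3 10  4  7  1  3  0  0  0  0  0  1  6
  8  8 11  7  9  6 46 75 36  3  7  7  4 11 18 30 35 12  0  0  0  0]
```

View pics/w5.png

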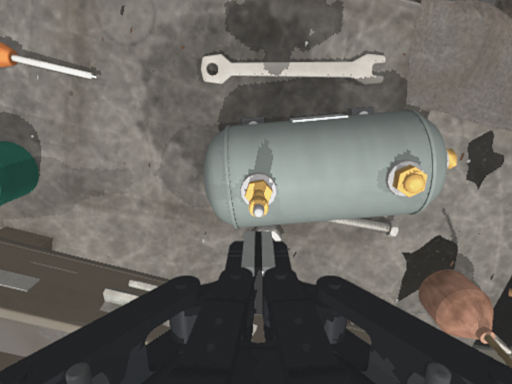

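The picture shows the pin back up at (259,211), with the nut just under its head. The gripper is clear of everything and nothing has been disturbed. I'm handing the job in.

```bash
python3 -c "
from h import *
print(ticket.close_job())"
```

```text
the job is handed in; nothing more can be done
None
```

The receiver is bled and the job was handed in at about 29 s. No verdict came back.

- **Nut:** I unscrewed it in two strokes of about 3.0 and 2.3 rad. A third stroke met the stop: torque rose to about 0.23 N m, against roughly 0.05–0.09 N m while turning freely, and the pads slipped. The measured gap from nut to pin top shrank from about 12.1 mm to 8.5 mm. The full travel is 4 mm, less whatever the nut was already unscrewed at the start.
- **Pin:** I pressed it with the closed fingertips about 4 mm, until it stopped moving. It was held there for about two seconds at 8–9 N; the highest force read was 9.2 N, against the 20 N limit.
- **Last check:** the pin top was back at 168.3 mm, against 168.7–168.8 mm before pressing, which is within depth noise. The nut top was at 159.6 mm, so the nut was still unscrewed. The gripper was about 50 mm clear above the pin, and the filler plug was never approached.

**What disagreed:** the stop was not clear at the end of the second stroke, because the torque stayed low while depth put the nut almost at the top. That is why I made the third stroke. Before it I overcorrected the gripper position by about 4 mm from a reading taken before the arm had settled, which did no harm. The grip width on the nut read about 11.6 mm instead of 13.6 mm; I didn't find out why.

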